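# Refit the drip grille: hook it under the tray's lip and press it home

## Task

Lift the washed steel grille out of the drying rack, lay it on the counter face up (grip rail on top) and let go, then take it again by its grip rail. Slip its long hook edge under the lip of the white drip tray while the grille is tilted, and swing the other edge down until it has passed the sprung catch and the grille lies level and fully home in the tray. Let go, and do not disturb the mug, the jar or the tin.

Things in the scene. Friction and masses are not known exactly. Their poses are not given: they have to be found in the camera images.
- grille: Loose flat grille of steel bars, 110 (its x) by 160 (its y) by 5 mm, 0.18 to 0.35 kg. Origin: centre of its underside; z points out of its upper face, which carries the grip rail. Its -x edge is the hook edge, +x the front edge. At the start it stands upright in the rack on its front edge, hook edge up, upper face and rail looking towards the robot.
- grille_mid (a point): Centre of the grille's plate, half-way through its thickness; axes as the grille.
- grille_hook (a point): Middle of the hook edge (-x edge, a straight solid strip 22 mm wide, 160 mm long), half-way through the 5 mm thickness; axes as the grille. At the start this edge is the top one, bare, standing about 45 mm clear of the rack's wires: all that can be gripped from above.
- grille_front (a point): Middle of the front edge (+x edge), half-way through the thickness, 55 mm from grille_mid; axes as the grille.
- grille_rail (a point): Middle of the top of the grip rail, an upright bar on the upper face: 8 mm thick (x), 60 mm long (y), 30 mm high, its middle 20 mm from the grille's centre towards +x; axes as the grille.
- tray: Fixed white drip tray, open above, 125 (its x) by 180 (its y) by 40 mm high; origin: centre of its underside, z up. Inside 113 (x) by 168 mm (y). The rear wall with the lip is its -x side, farthest from the robot (36 mm high); the front wall with the catch is +x. The grille comes to rest on two ledges 22 mm above the underside: the rear one reaches 28 mm in from the rear wall, the front one 10 mm.
- tray_lip (a point): Middle of the lip's free edge, at its underside: 46.5 mm from the tray's centre towards -x, 31 mm above the tray's underside; axes as the tray. Between lip and rear ledge is a slot 9 mm high, 10 mm deep, the whole width. Because of the front wall the grille enters it only with its front edge raised, 10 to 18 degrees; at 13 degrees the play is about 2 mm.
- catch (a joint): Sprung catch in the middle of the tray's front wall: a grey wedge 40 mm wide jutting 6 mm inwards, slope on top, 28 to 39 mm above the tray's underside. 0 = out (at rest), to 0.008 m pushed back. Spring 0.8 N plus 0.8 N per mm. Pressing the rail down with about 10 N drives the front edge past it; it springs out over that edge when the grille is home.
- rack: Fixed grey drying rack, base plate 110 (its x) by 190 (its y) by 12 mm with thin dark wires 65 mm high at its two ends, which hold the grille upright at x = 0, along y. Origin: centre of its underside, z up.
- mug_mid (a point): Centre of a white mug (80 mm across, 95 mm high), a bystander.
- jar_mid (a point): Centre of a brown glass jar (72 mm across, 130 mm high), a bystander.
- tin_mid (a point): Centre of a plain metal tin (80 mm across, 110 mm high), a bystander.
There are look-alikes about, which are no part of the job. What is shaped like the grille but yellow is not meant. Leave any orange look-alike of the tray alone.

How it is judged:
By the outcome, as a careful person would: the job done as asked, in the order asked, and still so for the second after the job is handed in, with the robot touching nothing.
It also fails if it takes over 58 s, if anything falls off the work surface, if the arm or the gripper's body presses on something with over 40 N, if the wrist force passes 120 N, or if a joint passes its speed limit or range.

## Robot

A 6-joint arm with a two-finger parallel gripper is mounted at the origin on the work surface. World frame = base frame: x ahead of the robot, y to its left, z up, the work surface at z = 0. Lengths are in mm, angles in degrees, forces in N, time in s.
With the tool pointing down it reaches from about 350 to 850 mm from the base axis. Payload 8.1 kg.
Tool frame: the origin (TCP) lies at the centre of the arm's flange, where the gripper is bolted on; the fingertips stand 173 mm ahead of it and the grasp point (between the pads) lies 155 mm ahead of it; z points along the fingers, y is the line along which they close (so a half turn about z gives the same grasp; the last joint's range is limited). The gripper opens to 85 mm and grips with 20 to 120 N. Pads are 22 mm wide; open, the fingers measure 114 mm over their backs; the gripper's body (76 mm by 85 mm) begins 54 mm behind the grasp point. The pads swing forward as they close: fully open they stand 13 mm farther back than shut.
Start: joints at [-73.075, 7.471, 85.268, -0, 87.261, -4.893], TCP at [223.018, -557.019, 404.692] pointing down, gripper open.
Joint ranges: [-169.43, 169.43], [-51.17, 129.36], [1.28, 143.12], [-76.62, 256.62], [0, 156.53], [-152.29, 152.29]. Speed limits (degrees/s): [136.94, 136.94, 159.86, 180, 180, 180].

## Interface

Orientations are given as [roll, pitch, yaw] about the fixed x, y, z axes, in that order (R = Rz(yaw) Ry(pitch) Rx(roll)).
In Python, from bench import * gives the robot as it stands.
- The arm moves only by the shell command python3 -m jog 'ROWS' [FORCE]. ROWS is text: rows parted by semicolons, each of 7 numbers parted by spaces: the shift along the tool's x, y, z scaled (see below), then the turn, a rotation vector about the tool's x, y, z scaled (see below), then the closure, from -1 (fully open) to 1 (shut). In form: tx ty tz wx wy wz hand; .... A call has 1 to 5 rows; each row shifts and turns the commanded pose from where the row before left it, along the tool's axes as they then stand; what a row does not reach is not made up. The controller multiplies each number of a shift by 0.1 m and each number of a turn by 60 degrees. A row lasts 1/8 s, in which the tool goes at most 62.5 mm and 10.7 degrees, less where a joint would pass 70% of its speed; a pose out of reach is approached as far as the arm can. A call with a number of a shift or a turn outside -1 to 1 is refused whole. A call with a gripper value outside its range is refused whole. The fingers move at their own pace and stop on an object; FORCE is the grip in N (left out, the last holds). Time passes only in rows, so rows that do not move let the fingers close. It gives the time, the measured TCP pose, the force, the opening and the grip force at its end, in the units of the state.
- sense(): the state, without advancing time (a new reading comes with each control period).
- snapshot(name): name is "scene" or "side" or "wrist"; returns a dict with "img" (400x640x3 uint8, red, green, blue), "fx", "fy", "cx", "cy" (pixels), "extrinsics" (4x4, takes a point from camera to world coordinates). Camera axes: x right, y down, z forward; pixel columns grow to the right and rows downward; lengths in mm; the calibration is good to about 2 mm. The wrist camera is an equidistant fisheye: a pixel r from the principal point sees the ray r / f radians off the axis. A picture is of the moment at which its call begins. There is no depth.
- hand_in(): hands the job in; it is judged then, once.
The state is a dict: "time": time; "joint_pos": joint angles; "qd": joint speeds; "joint_efforts": joint torques, N m; "tool_pos": TCP position; "tcp_rot": TCP orientation; "ft_force": force on the tool from outside, world axes, zero at the start; "wrist_torque": the same for the moment, N m; "finger_gap": finger opening in mm; "grip_force": force on a finger pad.
Only numpy, scipy, OpenCV 4.12 (cv2) and the standard library are available. Lean on these libraries where they do the work, as an engineer would, in place of code of your own. Each camera call takes 0.05 s, during which the arm holds its last target. There are 200 camera calls.

## Working session

There is one attempt and no reset: what is moved stays moved. The work goes in short steps, Python scripts to look and compute and a shell command to move; the robot and the scene stay as the last step left them, time stands still between calls to the robot, and variables do not carry over. Pictures are saved under pics/ and viewed, at most 10 in all, crops included, and the job is handed in when it is done.

```bash
mkdir -p pics; ls
python3 - <<'E'
from bench import *
import cv2,numpy as np
ims=[]
for n in ("scene","side"):
    s=snapshot(n); cv2.imwrite(f"pics/{n}0.png",s["img"][:,:,::-1]); print(n,s["fx"],s["fy"],s["cx"],s["cy"]); print(np.round(s["extrinsics"],3).tolist())
print(sense())
E
```

```text
pics
scene 450.61974163349527 450.61974163349527 325.9906789259052 196.12416854209644
[[-0.214, 0.851, -0.48, 1213.138], [0.977, 0.181, -0.114, 177.087], [-0.01, -0.493, -0.87, 1269.088], [0.0, 0.0, 0.0, 1.0]]
side 392.0548295969911 392.0548295969911 312.0606368238107 193.63086291090437
[[-0.935, -0.233, 0.266, 207.525], [-0.353, 0.653, -0.67, 898.142], [-0.017, -0.721, -0.693, 1031.858], [0.0, 0.0, 0.0, 1.0]]
{'time': 0.1, 'joint_pos': array([-7.30757110e+01,  7.50984321e+00,  8.53230220e+01, -1.44802051e-03,
        8.72619535e+01, -4.89392826e+00]), 'qd': array([-0.00625465, -0.09092183, -0.12448679, -0.00123447,  0.04090397,
       -0.01460018]), 'joint_efforts': array([ 1.14813018e-03, -5.70953500e+01, -5.01941371e+01, -1.86504358e-04,
        8.24196817e-03, -1.58864947e-05]), 'tool_pos': array([ 222.94469224, -556.81729445,  403.75904378]), 'tcp_rot': array([-1.79905404e+02, -6.64812465e-03,  2.18182821e+01]), 'ft_force': array([-0.63088155,  0.64049162,  0.45740539]), 'wrist_torque': array([ 0.01095103, -0.00479049,  0.0654493 ]), 'grip_force': 0.0, 'finger_gap': 85.97762171574085}
```

View pics/scene0.png

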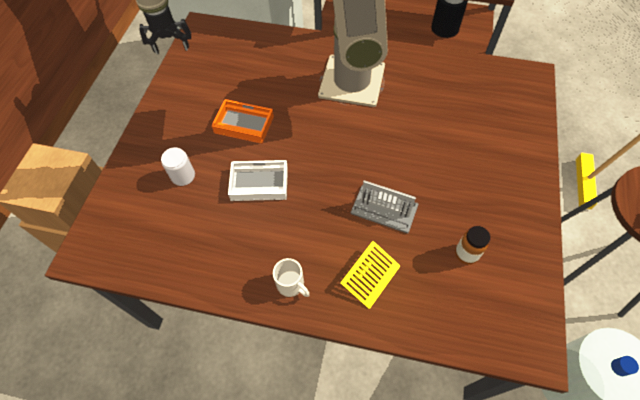

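View pics/side0.png

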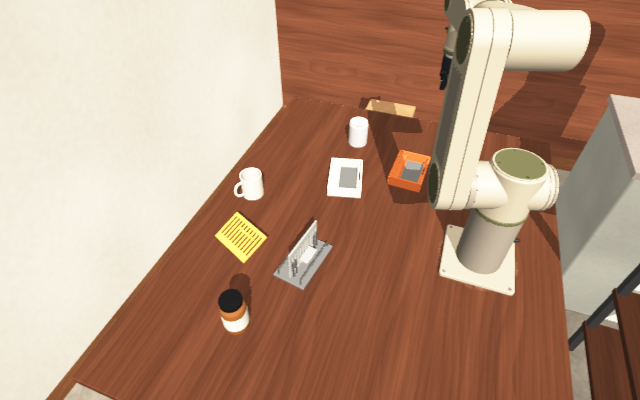

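The scene view shows the white tray at (258,180), the rack with grille at (385,207), the yellow decoy at (370,275), the orange decoy tray at (243,121), the mug at (290,278), the jar at (473,245) and the tin at (178,166). In the side view the tray is at (346,178) and the rack at (303,260). Next I'll enlarge tray and rack.

```bash
cat > h.py <<'E'
from bench import *
import cv2,numpy as np
from scipy.spatial.transform import Rotation as R
def ray(s,u,v,fish=False):
    a=np.array([(u-s["cx"])/s["fx"],(v-s["cy"])/s["fy"]]); T=np.array(s["extrinsics"])
    if fish:
        r=np.linalg.norm(a); d=np.r_[a/r*np.sin(r),np.cos(r)] if r>1e-9 else np.array([0,0,1.])
    else: d=np.r_[a,1]
    d=T[:3,:3]@d; return T[:3,3],d/np.linalg.norm(d)
def onz(s,u,v,z,fish=False):
    o,d=ray(s,u,v,fish); return o+d*(z-o[2])/d[2]
def tri(r1,r2):
    A=np.zeros((3,3));b=np.zeros(3)
    for o,d in (r1,r2):
        P=np.eye(3)-np.outer(d,d);A+=P;b+=P@o
    p=np.linalg.solve(A,b); return p,[np.linalg.norm((np.eye(3)-np.outer(d,d))@(p-o)) for o,d in(r1,r2)]
def tool():
    s=sense(); return np.array(s["tool_pos"]),R.from_euler("xyz",s["tcp_rot"],degrees=True),s
E
python3 - <<'E'
from h import *
a=cv2.imread("pics/scene0.png");b=cv2.imread("pics/side0.png")
def c(im,x,y,w=80,h=60): return cv2.resize(im[y:y+h,x:x+w],(400,300),interpolation=cv2.INTER_CUBIC)
cv2.imwrite("pics/z.png",np.vstack([np.hstack([c(a,220,150),c(a,345,170)]),np.hstack([c(b,305,148),c(b,265,225,80,60+5)])]))
E
```

```text
(no output)
```

View pics/z.png

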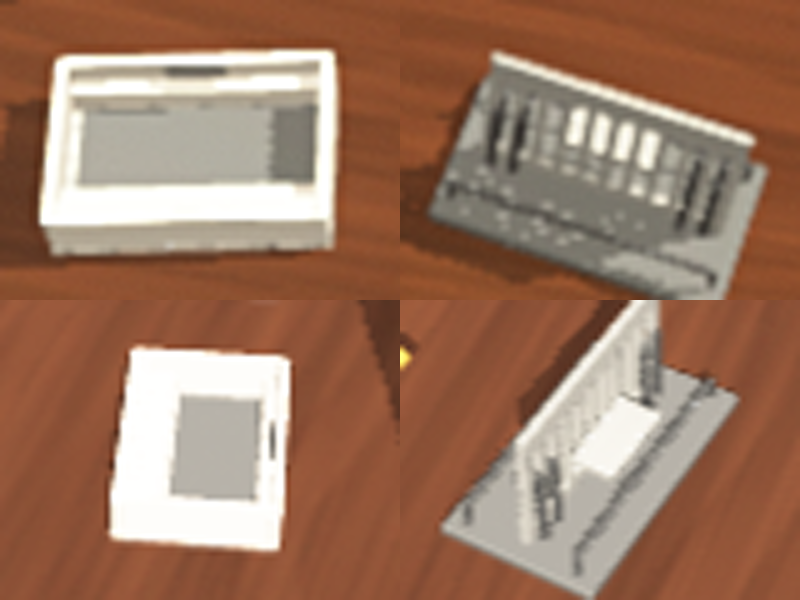

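Scene crop: the tray's rim corners are at about (232,161), (287,160), (287,194) and (229,194), with the catch on the robot side. The grille's hook edge runs (363,181)–(416,198). In the side crop the rail faces the robot, and the rack base corners are (273,274), (304,290) and (333,247).

Run:
```python
from h import *
np.set_printoptions(precision=1,suppress=True)
s=snapshot("scene");d=snapshot("side")
for z,l in ((40,[(232.4,161),(287,160.4)]),(36,[(287,194),(229,194.4)])):
    for p in l: print("tray",onz(s,*p,z))
im=d["img"]
# side white tray mask
def cont(im,lo,hi,box):
    x,y,w,h=box; m=np.zeros(im.shape[:2],np.uint8); m[y:y+h,x:x+w]=cv2.inRange(cv2.cvtColor(im,cv2.COLOR_RGB2HSV),lo,hi)[y:y+h,x:x+w]
    c=max(cv2.findContours(m,0,2)[0],key=cv2.contourArea); return c[:,0]
c=cont(im,(0,0,110),(179,60,255),(318,148,55,60)); print("side tray top corners? ",c[np.argmin(c@[1,1])],c[np.argmin(c@[-1,1])],c[np.argmax(c@[1,1])],c[np.argmin(c@[1,-1])])
for z in (122,): 
    for p in [(363.4,181),(416,198)]: print("hook scene",onz(s,*p,z))
    for p in [(289,254.2),(317,222)]: print("hook side",onz(d,*p,z))
for p in [(363.4,181,317,222),(416,198,289,254.2)]: print(tri(ray(s,*p[:2]),ray(d,*p[2:])))
for p in [(273.4,274.4),(304,289.6),(333,246.7)]: print("rack side",onz(d,*p,12))
for p in [(351,213),(418.6,203.6)]: print("rack scene",onz(s,*p,12))
for p in [(331.3,157.7),(362.5,159.2),(360.5,190)]: print("tray side",onz(d,*p,38))
for n,u,v in(("mug",288,266),("jar",477,235),("tin",175,155)): print(n,onz(s,u,v,100))
```

```text
tray [ 470.  -312.7   40. ]
tray [ 430.5 -137.5   40. ]
tray [ 551.5 -105.9   36. ]
tray [ 591.1 -284.9   36. ]
side tray top corners?  [331 158] [362 160] [360 197] [327 194]
hook scene [507.  125.3 122. ]
hook scene [532.3 285.1 122. ]
hook side [530.  276.6 122. ]
hook side [496.9 132.  122. ]
(array([500.3, 124.4, 112.1]), [np.float64(0.6881337340695395), np.float64(0.6881337340696749)])
(array([530.9, 282.1, 124.7]), [np.float64(3.873538787449389), np.float64(3.873538787449355)])
rack side [583.8 289.6  12. ]
rack side [474.9 307.5  12. ]
rack side [444.8 123.8  12. ]
rack scene [563.3 102.8  12. ]
rack scene [485.6 305.9  12. ]
tray side [ 589.3 -285.4   38. ]
tray side [ 468.3 -318.    38. ]
tray side [ 427.3 -141.5   38. ]
mug [805.6 -30.4 100. ]
jar [603.2 470.  100. ]
tin [ 522.2 -473.6  100. ]
```

Tray: centre about (511,-210), yaw about -167 (the 125×180 size checks). Grille hook edge: mid about (515.5,205.5), top z about 122, line at 80°. Moving above the grille now, turning first and then shifting.

```bash
python3 -m jog '0 0 0 0 0 -0.162 -1;0 0 0 0 0 -0.162 -1;0 0 0 0 0 -0.162 -1;0 0 0 0 0 -0.162 -1;0 0 0 0 0 -0.162 -1' 80 >/dev/null
python3 -m jog '0.5 0.098 0 0 0 -0.162 -1;0.5 0.098 0 0 0 0 -1;0.5 0.098 0 0 0 0 -1;0.5 0.098 0 0 0 0 -1;0.5 0.098 0 0 0 0 -1' >/dev/null
python3 -m jog '0.5 0.098 0 0 0 0 -1;0.5 0.098 0 0 0 0 -1;0.5 0.098 0 0 0 0 -1;0.5 0.098 0 0 0 0 -1;0.5 0.098 0 0 0 0 -1' >/dev/null
python3 -m jog '0.5 0.098 0 0 0 0 -1;0.5 0.098 0 0 0 0 -1;0.5 0.098 0 0 0 0 -1;0.5 0.098 0 0 0 0 -1;0.5 0.098 0 0 0 0 -1' 
python3 -m jog '0 0 0 0 0 0 -1;0 0 0 0 0 0 -1'
cat > w.py <<'E'
import sys
from h import *
np.set_printoptions(precision=2,suppress=True)
n=sys.argv[2] if len(sys.argv)>2 else "wrist"
s=snapshot(n); cv2.imwrite(f"pics/{sys.argv[1]}.png",s["img"][:,:,::-1])
p,r,st=tool();T=np.array(s["extrinsics"])
print(p,st["tcp_rot"],st["joint_pos"],st["ft_force"],st["finger_gap"],st["time"])
print("cam",s["fx"],s["cx"],s["cy"],T.tolist())
E
python3 w.py w1
```

```text
time: 2.7
tool_pos: [504.4, 154.7, 404.6]
tcp_rot: [180.0, 0.0, 80.2]
ft_force: [0.8, 0.2, 0.7]
finger_gap: 85.3
grip_force: 0.0
time: 2.95
tool_pos: [503.9, 152.9, 404.3]
tcp_rot: [-180.0, 0.0, 80.2]
ft_force: [0.4, -0.0, -0.4]
finger_gap: 85.7
grip_force: 0.0
[503.88 152.42 404.5 ] [-179.98    0.03   80.13] [11.26 -3.94 96.94 -0.02 87.04 21.13] [-0.41  0.31  0.26] 85.31186837834125 3.0
cam 309.70691628693146 315.2490629009513 200.49101170830352 [[0.985302628331859, -0.1621519917029518, -0.053716498295156775, 516.4572078367072], [-0.1708176266130766, -0.9357994052833639, -0.30838419464942646, 231.73480731155487], [-0.00026275578639724164, 0.31302748227282795, -0.9497440319903719, 374.60220814589303], [0.0, 0.0, 0.0, 1.0]]
```

View pics/w1.png

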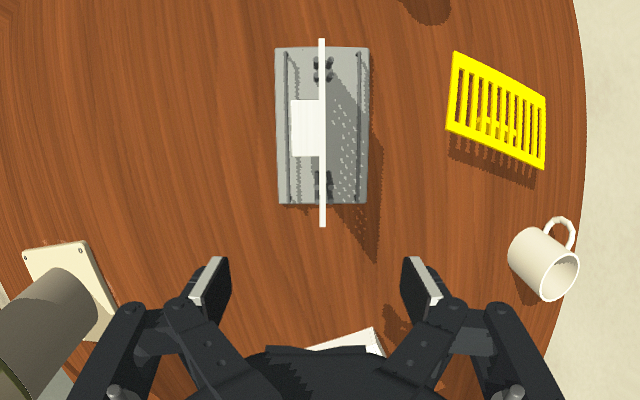

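The wrist view shows the hook edge as a bright vertical strip at u≈322, from (322,38) to (322,227), with the rail on its left (robot side). Casting these points onto z=122.

Run:
```python
from h import *
np.set_printoptions(precision=1,suppress=True)
s=snapshot("wrist");im=s["img"]
g=cv2.inRange(im,(200,200,200),(255,255,255)); 
rows=[v for v in (45,70,170,190,220)]
for v in rows:
    x=np.where(g[v,310:335])[0]+310; print(v,x.min(),x.max(),onz(s,x.mean(),v,122,True))
c=np.where(g[20:260,318:326].sum(1)>300)[0]+20; print(c.min(),c.max())
for z in(117,122,127):
    a=onz(s,321.8,c.min(),z,True);b=onz(s,321.8,c.max()+1,z,True);print(z,a,b,np.linalg.norm(a-b),(a+b)/2)
    p,r,_=tool(); print("tool delta",r.inv().apply((a+b)/2-p))
```

```text
45 318 323 [528.8 276.8 122. ]
70 318 324 [525.6 256.2 122. ]
170 319 324 [512.  174.7 122. ]
190 319 324 [509.1 157.5 122. ]
220 319 324 [504.6 130.4 122. ]
38 225
117 [531.1 283.5 117. ] [503.6 122.6 117. ] 163.19245260718057 [517.4 203.1 117. ]
tool delta [ 52.6   4.5 287.6]
122 [530.8 282.5 122. ] [503.9 124.7 122. ] 160.027438282316 [517.3 203.6 122. ]
tool delta [ 53.2   4.4 282.6]
127 [530.5 281.5 127. ] [504.1 126.8 127. ] 156.86242395745137 [517.3 204.1 127. ]
tool delta [ 53.7   4.3 277.6]
```

```bash
python3 -m jog '0.53 0.044 0 0 0 0 -1;0 0 0.45 0 0 0 -1;0 0 0.45 0 0 0 -1;0 0 0.4 0 0 0 -1;0 0 0.09 0 0 0 -1' 80
python3 -m jog '0 0 0 0 0 0 1;0 0 0 0 0 0 1;0 0 0 0 0 0 1;0 0 0 0 0 0 1;0 0 0 0 0 0 1'
python3 -m jog '0 0 0 0 0 0 1;0 0 0 0 0 0 1'
```

```text
time: 3.68
tool_pos: [516.1, 202.9, 262.8]
tcp_rot: [-179.7, 0.1, 80.0]
ft_force: [-0.6, 0.3, 0.6]
finger_gap: 85.6
grip_force: 0.0
time: 4.3
tool_pos: [518.2, 204.5, 266.7]
tcp_rot: [179.8, -0.0, 80.2]
ft_force: [4.4, 1.0, 0.6]
finger_gap: 3.7
grip_force: 79.1
time: 4.55
tool_pos: [518.2, 204.5, 266.6]
tcp_rot: [179.9, -0.0, 80.1]
ft_force: [5.1, -0.0, 3.7]
finger_gap: 3.5
grip_force: 79.5
```

Gripped. Lifting clear, turning to yaw 90 and moving to y≈0 over the free counter.

```bash
python3 -m jog '0 0 -0.3 0 0 0 1;0 0 -0.5 0 0 0 1;0 0 -0.5 0 0 0 1;0 0 -0.2 0 0 -0.16 1;0 0 0 0 0 -0.005 1'
python3 -m jog '-0.41 0.104 0 0 0 0 1;-0.41 0.104 0 0 0 0 1;-0.41 0.104 0 0 0 0 1;-0.41 0.104 0 0 0 0 1;-0.41 0.104 0 0 0 0 1' 
python3 -m jog '0 0 0 0.15 0 0 1;0 0 0 0.15 0 0 1;0 0 0 0.15 0 0 1;0 0 0 0.15 0 0 1' 
python3 -m jog '0 0 0 0.15 0 0 1;0 0 0 0.15 0 0 1;0 0 0 0.15 0 0 1;0 0 0 0.08 0 0 1;0 0 0 0 0 0 1'
python3 -c "
from bench import *;print(sense()['joint_pos'])"
```

```text
time: 5.18
tool_pos: [517.4, 204.6, 416.7]
tcp_rot: [179.9, -0.0, 90.0]
ft_force: [0.1, -1.3, -2.3]
finger_gap: 3.5
grip_force: 79.2
time: 5.8
tool_pos: [569.1, -1.7, 412.4]
tcp_rot: [-179.7, -0.1, 89.8]
ft_force: [0.9, 0.2, -1.6]
finger_gap: 3.7
grip_force: 79.1
time: 6.3
tool_pos: [569.3, -0.5, 413.0]
tcp_rot: [-143.5, 0.1, 89.8]
ft_force: [-0.6, -0.0, -1.9]
finger_gap: 4.0
grip_force: 79.2
time: 6.92
tool_pos: [569.5, -0.5, 412.0]
tcp_rot: [-111.9, 0.1, 90.0]
ft_force: [-0.4, -0.3, -1.8]
finger_gap: 3.6
grip_force: 79.4
[ -3.95835242  34.02957096  64.25303657  -7.33167323 149.58478778
  -7.68559574]
```

```bash
python3 -m jog '0 0.52 0.209 0 0 0 1;0 0.52 0.209 0 0 0 1;0 0.52 0.209 0 0 0 1;0 0.52 0.209 0 0 0 1;0 0.52 0.209 0 0 0 1'
python3 -m jog '0 0 0 0 0 0 1'
python3 w.py s1 side
python3 - <<'E'
import cv2
a=cv2.imread("pics/s1.png");cv2.imwrite("pics/s1c.png",cv2.resize(a[120:320,230:530],(750,500)))
E
```

```text
time: 7.55
tool_pos: [570.7, -0.4, 133.3]
tcp_rot: [-112.3, 0.1, 90.0]
ft_force: [0.4, 0.1, -2.5]
finger_gap: 3.4
grip_force: 79.4
time: 7.68
tool_pos: [568.1, -0.2, 129.6]
tcp_rot: [-111.7, 0.0, 90.0]
ft_force: [-0.0, 0.6, -1.6]
finger_gap: 3.2
grip_force: 79.5
[569.82  -0.38 133.6 ] [-111.95    0.04   90.  ] [ -3.95  53.79  66.33  -4.66 127.79  -4.3 ] [ 0.53  0.27 -1.12] 3.450566397081949 7.725
cam 392.0548295969911 312.0606368238107 193.63086291090437 [[-0.9354299445692134, -0.2332327808374475, 0.2656563357913173, 207.5246346155601], [-0.3531009801660447, 0.6526728987401252, -0.6703266256504663, 898.1415232865447], [-0.017044547779758216, -0.7208471108307177, -0.6928844970108584, 1031.858051036361], [0.0, 0.0, 0.0, 1.0]]
```

View pics/s1c.png

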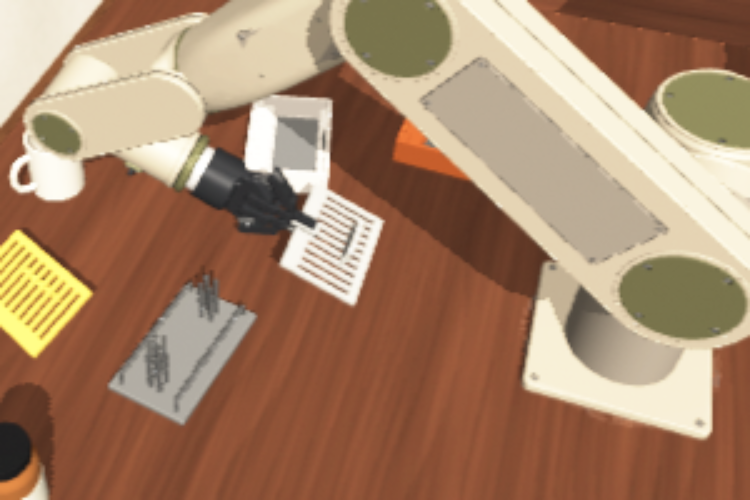

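The side view shows the grille held face up (rail on top), tilted with its front edge towards the robot, over bare counter and clear of the tray. Now lowering it to contact.

```bash
python3 -m jog '0 0.148 0.06 0 0 0 1;0 0.13 0.052 0 0 0 1;0 0 0 0 0 0 1'
python3 -m jog '0 0.028 0.011 0 0 0 1;0 0 0 0 0 0 1'
python3 -m jog '0 0.028 0.011 0 0 0 1;0 0 0 0 0 0 1'
```

```text
time: 8.1
tool_pos: [571.1, -0.5, 105.2]
tcp_rot: [-112.2, 0.0, 90.0]
ft_force: [0.1, -0.2, -1.7]
finger_gap: 3.8
grip_force: 79.4
time: 8.35
tool_pos: [571.4, -0.5, 102.8]
tcp_rot: [-112.2, 0.0, 90.0]
ft_force: [-0.4, -0.3, -1.6]
finger_gap: 3.4
grip_force: 79.5
time: 8.6
tool_pos: [571.3, -0.5, 99.3]
tcp_rot: [-112.2, -0.0, 90.0]
ft_force: [1.0, 0.3, -2.6]
finger_gap: 3.9
grip_force: 79.5
```

```bash
python3 -m jog '0 0.018 0.008 0 0 0 1;0 0 0 0 0 0 1'
python3 -m jog '0 0.018 0.008 0 0 0 1;0 0 0 0 0 0 1'
python3 -m jog '0 0.009 0.004 0 0 0 1;0 0 0 0 0 0 1'
```

```text
time: 8.85
tool_pos: [571.4, -0.6, 98.0]
tcp_rot: [-112.2, 0.0, 90.0]
ft_force: [2.3, -0.1, 2.6]
finger_gap: 3.4
grip_force: 80.0
time: 9.1
tool_pos: [571.6, -0.5, 96.8]
tcp_rot: [-112.2, 0.0, 90.0]
ft_force: [3.7, -0.4, 8.1]
finger_gap: 3.5
grip_force: 81.3
time: 9.35
tool_pos: [571.8, -0.6, 96.4]
tcp_rot: [-112.2, 0.0, 90.0]
ft_force: [5.7, 0.8, 11.3]
finger_gap: 3.7
grip_force: 82.0
```

Front edge is on the counter. Opening slightly so the hook edge settles on the lower finger, then drawing back horizontally.

```bash
python3 -m jog '0 0 0 0 0 0 0.6;0 0 0 0 0 0 0.6;0 0 0 0 0 0 0.6' 20
python3 -m jog '0 0.045 -0.11 0 0 0 0.6;0 0.045 -0.11 0 0 0 0.6;0 0.045 -0.11 0 0 0 0.6;0 0.045 -0.11 0 0 0 0.6;0 0.0 -0.2 0 0 0 0.6'
python3 -m jog '0 0 -0.3 0 0 0 0.6;0 0 0 0 0 0 0.6'
python3 w.py c1 scene
python3 - <<'E'
import cv2
a=cv2.imread("pics/c1.png");cv2.imwrite("pics/c1c.png",cv2.resize(a[80:280,200:500],(750,500)))
E
```

```text
time: 9.72
tool_pos: [571.0, -0.5, 94.2]
tcp_rot: [-112.2, -0.0, 90.0]
ft_force: [0.5, -0.3, -0.5]
finger_gap: 16.9
grip_force: 0.5
time: 10.35
tool_pos: [636.9, -0.5, 101.0]
tcp_rot: [-112.1, -0.0, 90.0]
ft_force: [-0.5, -0.1, -0.2]
finger_gap: 16.9
grip_force: 0.0
time: 10.6
tool_pos: [666.2, -0.5, 114.2]
tcp_rot: [-112.3, 0.0, 90.0]
ft_force: [-1.0, 0.4, 0.2]
finger_gap: 16.9
grip_force: 0.0
[665.26  -0.48 113.19] [-112.25    0.     90.04] [ -3.51  70.17  41.04  -4.77 136.4   -4.8 ] [-0.6   0.7   0.25] 17.691405536167114 10.65
cam 450.61974163349527 325.9906789259052 196.12416854209644 [[-0.21365928162943598, 0.8510544142156542, -0.4796416322814807, 1213.1381528791571], [0.9768598740386726, 0.18123898959327628, -0.1135659066109065, 177.08673598705127], [-0.009721001324049407, -0.49280707451827244, -0.8700843001905044, 1269.0875358090468], [0.0, 0.0, 0.0, 1.0]]
```

View pics/c1c.png

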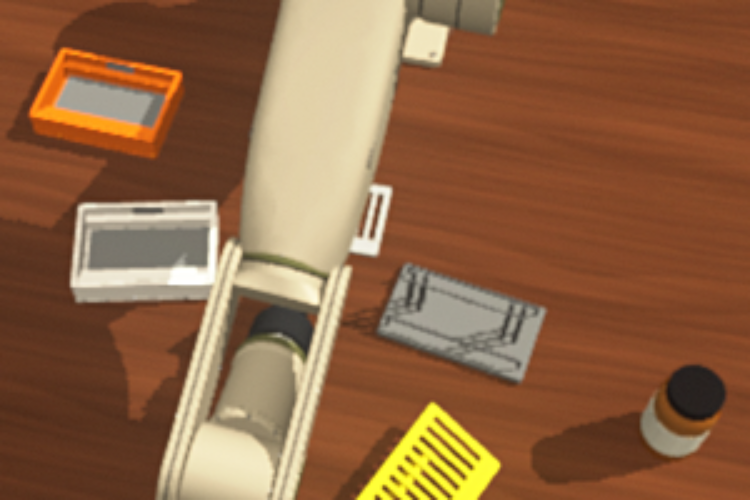

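Part of the flat grille shows beside the forearm at crop (372,220) and the tray is undisturbed. The arm hides the rest, so I'm going up, untilting the tool and looking with the wrist camera.

```bash
python3 -m jog '0 -0.46 -0.187 0 0 0 0.6;0 -0.46 -0.187 0 0 0 0.6;0 -0.46 -0.187 0 0 0 0.6;0 -0.46 -0.187 0 0 0 0.6;0 -0.46 -0.187 0 0 0 0.6' >/dev/null
python3 -m jog '0 0 0 -0.15 0 0 0.6;0 0 0 -0.15 0 0 0.6;0 0 0 -0.15 0 0 0.6;0 0 0 -0.15 0 0 0.6;0 0 0 -0.15 0 0 0.6' >/dev/null
python3 -m jog '0 0 0 -0.15 0 0 0.6;0 0 0 -0.15 0 0 0.6;0 0 0 -0.08 0 0 0.6;0 0 0 0 0 0 0.6' 
python3 -m jog '-0.05 -0.52 0 0 0 0 0.2;-0.05 -0.52 0 0 0 0 0.2;-0.05 -0.52 0 0 0 0 0.2;-0.05 -0.52 0 0 0 0 0.2;-0.05 -0.52 0 0 0 0 0.2' 
python3 -m jog '0 0 0 0 0 0 0.2;0 0 0 0 0 0 0.2'
python3 w.py w2
```

```text
time: 12.4
tool_pos: [663.2, -0.4, 361.0]
tcp_rot: [-179.9, -0.0, 90.0]
ft_force: [-0.7, -0.8, -0.4]
finger_gap: 17.0
grip_force: 0.0
time: 13.02
tool_pos: [402.6, -25.6, 360.9]
tcp_rot: [-179.8, -0.0, 90.0]
ft_force: [-1.1, -0.8, 1.7]
finger_gap: 34.3
grip_force: 0.0
time: 13.28
tool_pos: [404.8, -25.7, 361.9]
tcp_rot: [-180.0, -0.0, 90.0]
ft_force: [0.0, -0.2, 0.1]
finger_gap: 34.2
grip_force: 0.0
[405.27 -25.7  361.97] [-179.98   -0.01   90.03] [-10.87 -22.96 117.44   0.    85.54 -10.9 ] [-0.47 -0.85  0.16] 34.11486923915214 13.325
cam 309.70691628693146 315.2490629009513 200.49101170830352 [[0.999999985920168, -5.819881189581899e-05, 0.00015739301056532306, 403.678715069728], [-6.1271773479611245e-06, -0.949970683785197, -0.31233907842462033, 54.31758866637518], [0.00016769650914271006, 0.312339073062564, -0.9499706707663648, 332.27024057045315], [0.0, 0.0, 0.0, 1.0]]
```

View pics/w2.png

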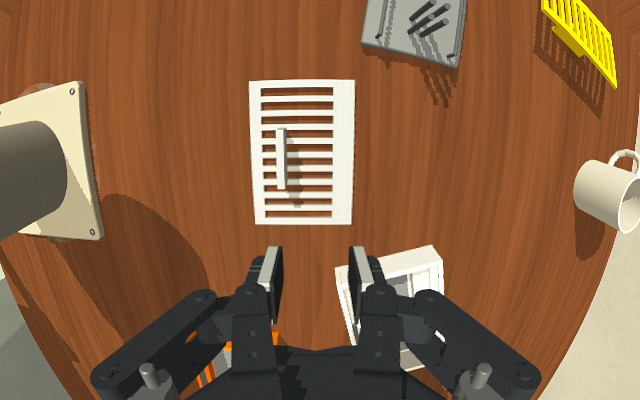

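The grille lies flat and face up, with corners (249,81), (355,80), (351,224), (256,224) and the rail top spanning about u 277–286, v 128–188. Measuring it.

Run:
```python
from h import *
np.set_printoptions(precision=1,suppress=True)
s=snapshot("wrist");im=s["img"]
g=cv2.inRange(im,(170,165,140),(255,255,255)); g[:,:235]=0; g[:,365:]=0; g[:70]=0; g[235:]=0
c=max(cv2.findContours(g,0,2)[0],key=cv2.contourArea)[:,0]
k=[c[np.argmin(c@v)] for v in ([1,1],[-1,1],[-1,-1],[1,-1])]
P=np.array([onz(s,*(p+0.0),5,True) for p in k]); print(np.array(k).tolist());print(P, P.mean(0),[np.linalg.norm(P[i]-P[i-1]) for i in range(4)])
f=(P[0]+P[3])/2;h=(P[1]+P[2])/2; d=f-h; yaw=np.degrees(np.arctan2(d[1],d[0])); e=P[0]-P[3];e2=P[1]-P[2];print("yaw",yaw,np.degrees(np.arctan2(e[1],e[0]))+90,np.degrees(np.arctan2(e2[1],e2[0]))+90)
print("rail by body",P.mean(0)+d/np.linalg.norm(d)*20)
R4=[onz(s,u,v,35,True) for u,v in((276.5,128),(286,128),(277,189),(286.5,189))];print(np.array(R4),np.mean(R4,0))
a=im[110:205:6,268:296].astype(int).sum(2)//3
for r in a: print(*r)
p,r,_=tool();print(r.inv().apply(np.mean(R4,0)-p))
```

```text
[[249, 81], [353, 80], [349, 224], [255, 223]]
[[334.7  78.6   5. ]
 [443.4  78.4   5. ]
 [443.  -81.7   5. ]
 [334.5 -80.7   5. ]] [388.9  -1.4   5. ] [np.float64(159.29732735233677), np.float64(108.65014532157902), np.float64(160.07254027536254), np.float64(108.45584240919908)]
yaw 179.68850800393707 179.928026120666 179.8573171940814
rail by body [368.9  -1.3   5. ]
[[367.   29.8  35. ]
 [376.2  29.6  35. ]
 [365.8 -31.3  35. ]
 [375.4 -31.3  35. ]] [371.1  -0.8  35. ]
181 186 188 193 196 200 203 206 211 213 216 219 220 223 222 225 227 227 230 231 234 234 238 236 238 239 238 240
159 155 148 148 141 135 130 130 126 120 115 116 111 101 99 97 91 87 81 81 77 66 63 60 51 49 49 48
93 90 86 83 84 82 81 79 81 83 85 86 85 85 86 87 87 85 86 88 83 83 85 85 83 81 82 74
244 244 244 244 244 244 244 243 240 224 195 176 173 175 171 163 133 156 225 248 246 246 245 245 246 246 247 246
97 95 91 91 88 80 131 213 246 241 240 240 240 240 236 131 86 93 75 64 64 91 94 91 91 88 88 84
244 245 243 243 243 245 238 224 244 241 238 239 240 240 242 116 87 105 154 196 191 192 191 187 216 244 242 242
65 67 66 60 
[... 314 characters left out ...]
16 112 153 213 242 240 239 239 240 236 206 105 93 90 84 82 82 79 84 81 81 78 83
239 238 238 239 238 238 238 217 217 243 240 238 238 238 237 227 87 89 128 162 179 177 176 175 178 178 173 175
93 93 92 90 92 89 86 64 181 248 240 238 238 238 240 235 81 92 87 75 64 63 67 65 64 63 59 61
244 244 243 244 244 245 243 244 243 241 240 237 237 237 239 239 97 91 126 170 197 194 193 192 194 190 191 192
94 96 94 92 94 91 87 84 143 205 230 227 227 226 229 223 120 71 62 67 67 67 62 66 66 67 63 62
245 245 245 245 245 244 244 245 245 244 244 245 244 244 244 244 245 245 248 231 190 193 195 192 194 194 193 193
67 66 72 66 68 64 65 65 67 60 63 64 64 64 64 60 65 67 66 65 65 67 68 66 65 65 65 63
[ 24.8 -34.2 327. ]
```

```bash
python3 -m jog '0.248 -0.345 0 0 0 0 0.2;0 0 0.5 0 0 0 0.2;0 0 0.5 0 0 0 0.2;0 0 0.5 0 0 0 0.2;0 0 0.31 0 0 0 0.2' 80
python3 -m jog '0 0 0 0 0 0 0.2;0 0 0 0 0 0 1;0 0 0 0 0 0 1;0 0 0 0 0 0 1;0 0 0 0 0 0 1'
python3 -m jog '0 0 0 0 0 0 1;0 0 -0.2 0 0 0 1;0 0 -0.4 0 0 0 1;0 0 -0.5 0 0 0 1;0 0 0 0 0 0 1'
```

```text
time: 14.0
tool_pos: [369.8, -0.6, 178.2]
tcp_rot: [-179.8, -0.0, 90.1]
ft_force: [-0.2, -0.1, -0.1]
finger_gap: 33.9
grip_force: 0.0
time: 14.62
tool_pos: [370.3, -0.9, 180.9]
tcp_rot: [180.0, 0.0, 90.0]
ft_force: [1.0, 0.9, -0.8]
finger_gap: 6.7
grip_force: 78.5
time: 15.25
tool_pos: [371.7, -1.1, 294.9]
tcp_rot: [179.6, 0.1, 90.0]
ft_force: [0.6, 0.2, -1.9]
finger_gap: 6.3
grip_force: 78.4
```

Grille held by the rail. Next I'll get the tray pose more closely by fitting its outline in the two unobstructed first pictures. The far silhouettes are rim edges and the near ones are foot edges, and the 125×180 size serves as the check.

```bash
cat > tray.py <<'E'
from h import *
np.set_printoptions(precision=2,suppress=True)
def fit(name,box,hs,K=6):
    s=snapshot(name); im=cv2.imread(f"pics/{name}0.png")
    x,y,w,h=box; c=cv2.resize(im[y:y+h,x:x+w],None,fx=K,fy=K,interpolation=cv2.INTER_CUBIC)
    sat=cv2.cvtColor(c,cv2.COLOR_BGR2HSV)[:,:,1]; m=((sat<85)*255).astype(np.uint8)
    m=cv2.morphologyEx(m,cv2.MORPH_OPEN,np.ones((9,9)))
    cc=max(cv2.findContours(m,0,cv2.CHAIN_APPROX_NONE)[0],key=cv2.contourArea)
    hull=cv2.convexHull(cc)
    for e in np.arange(0.01,0.08,0.003):
        q=cv2.approxPolyDP(hull,e*cv2.arcLength(hull,True),True)
        if len(q)<=6: break
    q=q[:,0].astype(float); pts=cc[:,0].astype(float)
    print(name,len(q),(q/K+[x,y]).tolist())
    out=[]
    for i in range(len(q)):
        a,b=q[i],q[(i+1)%len(q)]; L=np.linalg.norm(b-a); t=(b-a)/L; n=np.array([-t[1],t[0]])
        u=(pts-a)@t; d=abs((pts-a)@n); sel=pts[(u>.15*L)&(u<.85*L)&(d<5)]
        if L<8*K or len(sel)<10: continue
        vx,vy,px,py=cv2.fitLine(sel.astype(np.float32),cv2.DIST_HUBER,0,.01,.01).ravel()
        p0=np.array([px,py]);l=[(p0+k*np.array([vx,vy])*L*.35+.5)/K-.5+[x,y] for k in(-1,1)]
        res=[]
        for z in hs:
            A,B=[onz(s,*p,z) for p in l]; M=(A+B)/2; ang=np.degrees(np.arctan2(*(B-A)[1::-1]))%180
            res.append((z,M[:2].round(1).tolist(),round(ang,2), "dx%.1f"%((M-[511,-210,0])[:2]@[-.974,-.225]),"dy%.1f"%((M-[511,-210,0])[:2]@[.225,-.974])))
        print(np.round(l,1).tolist(),res)
fit("scene",(215,145,85,62),(0,36,40)); fit("side",(318,148,52,56),(0,36,40))
E
python3 tray.py
```

```text
scene 5 [[286.6666666666667, 160.5], [286.1666666666667, 199.33333333333334], [230.33333333333334, 200.5], [227.66666666666666, 192.0], [231.5, 161.66666666666666]]
[[286.2, 194.0], [287.0, 166.8]] [(0, [481.4, -128.9], np.float64(13.36), 'dx10.6', 'dy-85.7'), (36, [502.2, -120.2], np.float64(13.36), 'dx-11.6', 'dy-89.4'), (40, [504.5, -119.2], np.float64(13.36), 'dx-14.1', 'dy-89.9')]
[[237.9, 200.3], [277.0, 199.2]] [(0, [572.8, -201.9], np.float64(103.93), 'dx-62.0', 'dy6.1'), (36, [591.0, -191.2], np.float64(103.93), 'dx-82.1', 'dy-0.3'), (40, [593.0, -190.0], np.float64(103.93), 'dx-84.4', 'dy-1.0')]
[[227.1, 193.1], [229.9, 198.7]] [(0, [578.7, -298.3], np.float64(40.85), 'dx-46.0', 'dy101.2'), (36, [596.7, -284.8], np.float64(40.85), 'dx-66.6', 'dy92.1'), (40, [598.7, -283.3], np.float64(40.85), 'dx-68.9', 'dy91.1')]
[[227.9, 187.1], [230.0, 165.8]] [(0, [506.7, -320.6], np.float64(13.5), 'dx29.0', 'dy106.7'), (36, [526.8, -306.5], np.float64(13.5), 'dx6.3', 'dy97.5'), (40, [529.0, -304.9], np.float64(13.5), 'dx3.8', 'dy96.5')]
[[237.4, 160.7], [276.0, 159.7]] [(0, [425.6, -24
[... 503 characters left out ...]
float64(13.51), 'dx0.9', 'dy94.2')]
[[361.0, 194.7], [362.4, 168.3]] [(0, [445.1, -232.4], np.float64(103.49), 'dx69.2', 'dy7.0'), (36, [436.8, -192.9], np.float64(103.49), 'dx68.4', 'dy-33.3'), (40, [435.9, -188.5], np.float64(103.49), 'dx68.3', 'dy-37.8')]
[[331.9, 195.7], [355.5, 197.5]] [(0, [485.6, -125.2], np.float64(13.4), 'dx5.6', 'dy-88.4'), (36, [475.9, -89.5], np.float64(13.4), 'dx7.0', 'dy-125.3'), (40, [474.8, -85.5], np.float64(13.4), 'dx7.2', 'dy-129.4')]
[[326.5, 187.2], [330.0, 161.3]] [(0, [582.2, -229.4], np.float64(103.87), 'dx-65.0', 'dy34.9'), (36, [569.2, -190.1], np.float64(103.87), 'dx-61.1', 'dy-6.3'), (40, [567.7, -185.7], np.float64(103.87), 'dx-60.7', 'dy-10.9')]
```

Tray, from the two views: centre about (509.5,-214.5), yaw about -166.4, with sizes within 2–4 mm of the given. Carrying the grille over the tray, with yaw set to 103.6 and then a 13° tilt.

```bash
python3 -m jog '0 0 0 0 0 -0.114 1;0 0 0 0 0 -0.113 1;0 0 0 0 0 0 1' >/dev/null
python3 -m jog '-0.48 0.182 0 0 0 0 1;-0.48 0.182 0 0 0 0 1;-0.48 0.182 0 0 0 0 1;-0.48 0.182 0 0 0 0 1;-0.48 0.182 0 0 0 0 1'
python3 -m jog '0 0 0 0.109 0 0 1;0 0 0 0.108 0 0 1;0 0 0 0 0 0 1;0 0 0 0 0 0 1'
cat > g.py <<'E'
from h import *
np.set_printoptions(precision=1,suppress=True)
import sys
C=np.array([509.5,-214.5,0]);Tr=R.from_euler("z",193.6,degrees=True)
P=[];Q=[]
for i in range(1):
    p,r,s=tool()
h=Tr.inv().apply(p+r.apply([0,75,178.5])-C);f=Tr.inv().apply(p+r.apply([0,-35,178.5])-C)
print("hook in tray",h,"front",f,"tilt %.1f"%np.degrees(np.arcsin((f-h)[2]/110)),"F",Tr.inv().apply(s["ft_force"]),"M",np.array(s["wrist_torque"]),s["time"])
# world unit moves along tray axes in tool units, per 10 mm
for n,v in(("tray-x",[-1,0,0]),("tray+y",[0,1,0]),("down",[0,0,-1])): print(n,np.round(r.inv().apply(Tr.apply(v))*.1,3))
E
python3 g.py
```

```text
time: 16.35
tool_pos: [515.6, -213.9, 288.9]
tcp_rot: [-179.9, -0.1, 103.5]
ft_force: [1.0, -0.3, -1.5]
finger_gap: 6.7
grip_force: 78.5
time: 16.85
tool_pos: [515.2, -212.3, 289.8]
tcp_rot: [-167.1, -0.0, 103.6]
ft_force: [-0.3, 0.0, -2.3]
finger_gap: 6.8
grip_force: 78.7
hook in tray [-39.2  -1.   99. ] front [ 68.   -0.9 123.6] tilt 12.9 F [ 0.3 -0.1 -2.3] M [ 0.1 -0.1 -0. ] 16.85
tray-x [-0.   0.1 -0. ]
tray+y [-0.1 -0.  -0. ]
down [-0.   0.   0.1]
```

```bash
sed -i 's/np.round(\(.*\)\*.1,3)/np.round(\1*.1,3).tolist()/' g.py
python3 -m jog '0 0.061 0.263 0 0 0 1;0 0.061 0.263 0 0 0 1;0 0 0 0 0 0 1'
python3 g.py; python3 w.py c2 scene >/dev/null; python3 w.py d2 side >/dev/null
python3 - <<'E'
import cv2,numpy as np
a=cv2.imread("pics/c2.png");b=cv2.imread("pics/d2.png")
cv2.imwrite("pics/cd2.png",np.hstack([cv2.resize(a[140:215,210:310],(400,300),interpolation=2),cv2.resize(b[140:215,290:390],(400,300),interpolation=2)]))
E
```

```text
time: 17.23
tool_pos: [513.9, -212.0, 234.4]
tcp_rot: [-166.9, -0.2, 103.6]
ft_force: [-0.3, 1.0, -2.0]
finger_gap: 6.8
grip_force: 78.6
hook in tray [-37.3  -2.   43.6] front [69.8 -1.9 68.6] tilt 13.1 F [ 0.1 -1.1 -2. ] M [ 0.  -0.2 -0. ] 17.225
tray-x [-0.0, 0.097, -0.023]
tray+y [-0.1, -0.0, -0.0]
down [-0.0, 0.023, 0.097]
```

View pics/cd2.png

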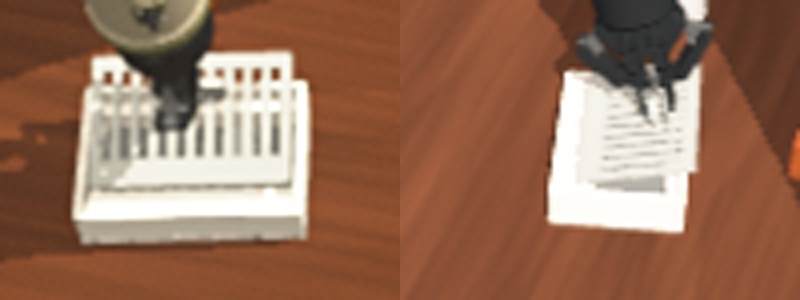

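In the scene view the hook edge sits inside the rim with gaps of about 10 px (left) and 6 px (right), so it needs about 2 mm towards tray +y, which agrees with the computed -2. Correcting that and lowering to the ledge.

```bash
python3 -m jog '-0.02 0.018 0.078 0 0 0 1;0 0.018 0.078 0 0 0 1;0 0 0 0 0 0 1'; python3 g.py|head -1
python3 -m jog '0 0.003 0.015 0 0 0 1;0 0 0 0 0 0 1'; python3 g.py|head -1
```

```text
time: 17.7
tool_pos: [515.4, -214.4, 219.9]
tcp_rot: [-166.9, -0.1, 103.7]
ft_force: [0.2, 0.6, -1.3]
finger_gap: 6.7
grip_force: 78.7
hook in tray [-38.5   1.1  29.1] front [68.7  1.2 54. ] tilt 13.1 F [-0.3 -0.5 -1.3] M [ 0.  -0.2 -0. ] 17.7
time: 17.95
tool_pos: [515.8, -214.5, 219.2]
tcp_rot: [-167.0, 0.0, 103.7]
ft_force: [-0.3, 0.5, -2.4]
finger_gap: 6.3
grip_force: 78.7
hook in tray [-39.    1.5  28.4] front [68.2  1.6 53.2] tilt 13.0 F [ 0.1 -0.6 -2.4] M [-0.  -0.2  0. ] 17.95
```

```bash
python3 -m jog '0 0.004 0.015 0 0 0 1;0 0 0 0 0 0 1'|grep -E "force|pos"; python3 g.py|head -1
python3 -m jog '0 0.004 0.015 0 0 0 1;0 0 0 0 0 0 1'|grep -E "force|pos"; python3 g.py|head -1
python3 -m jog '0 0.002 0.01 0 0 0 1;0 0 0 0 0 0 1'|grep -E "force|pos"; python3 g.py|head -1
```

```text
tool_pos: [515.8, -214.5, 217.6]
ft_force: [-0.4, -0.5, -2.0]
grip_force: 78.7
hook in tray [-38.9   1.4  26.7] front [68.2  1.5 51.5] tilt 13.0 F [ 0.5  0.4 -2. ] M [ 0.  -0.2  0. ] 18.2
tool_pos: [515.8, -214.5, 215.9]
ft_force: [0.0, -0.0, -2.0]
grip_force: 78.7
hook in tray [-38.9   1.4  25.1] front [68.3  1.5 49.9] tilt 13.0 F [ 0.  0. -2.] M [ 0.  -0.1  0. ] 18.45
tool_pos: [515.8, -214.6, 215.1]
ft_force: [0.2, 0.4, -1.8]
grip_force: 78.8
hook in tray [-39.    1.5  24.3] front [68.2  1.6 49.1] tilt 13.0 F [-0.3 -0.3 -1.8] M [ 0.  -0.2 -0. ] 18.7
```

```bash
python3 -m jog '0 0.002 0.008 0 0 0 1;0 0 0 0 0 0 1'|grep -E "ft"; python3 g.py|head -1
python3 -m jog '0 0.002 0.008 0 0 0 1;0 0 0 0 0 0 1'|grep -E "ft"; python3 g.py|head -1
```

```text
ft_force: [-3.3, 0.4, 4.4]
hook in tray [-38.9   1.6  23.9] front [68.2  1.7 48.7] tilt 13.0 F [ 3.1 -1.2  4.4] M [0.1 0.3 0. ] 18.95
ft_force: [-6.0, 0.9, 9.5]
hook in tray [-38.9   1.7  23.5] front [68.3  1.8 48.3] tilt 13.0 F [ 5.6 -2.3  9.5] M [ 0.3  0.6 -0.1] 19.2
```

Ledge found at hook z≈24 (expected 24.4). Raising about 1 mm and sliding under the lip.

```bash
python3 -m jog '0 -0.0055 -0.0235 0 0 0 1;0 0 0 0 0 0 1'|grep -E "ft"; python3 g.py|head -1
python3 -m jog '0 0.049 -0.011 0 0 0 1;0 0 0 0 0 0 1'|grep -E "ft"; python3 g.py|head -1
python3 -m jog '0 0.029 -0.007 0 0 0 1;0 0 0 0 0 0 1'|grep -E "ft"; python3 g.py|head -1
python3 -m jog '0 0.029 -0.007 0 0 0 1;0 0 0 0 0 0 1'|grep -E "ft"; python3 g.py|head -1
```

```text
ft_force: [0.2, 0.3, -2.1]
hook in tray [-39.1   1.5  24.9] front [68.   1.6 49.6] tilt 13.0 F [-0.3 -0.3 -2.1] M [ 0.1 -0.2 -0.1] 19.45
ft_force: [-0.2, -0.1, -1.9]
hook in tray [-44.3   1.4  24.7] front [62.8  1.5 49.5] tilt 13.0 F [ 0.2  0.  -1.9] M [-0.  -0.2 -0. ] 19.7
ft_force: [-0.6, 0.4, -1.9]
hook in tray [-47.2   1.5  25. ] front [59.9  1.6 49.8] tilt 13.0 F [ 0.5 -0.5 -1.9] M [ 0.  -0.2 -0. ] 19.95
ft_force: [-0.6, -0.3, -1.7]
hook in tray [-50.2   1.5  25.1] front [57.   1.6 49.8] tilt 13.0 F [ 0.7  0.2 -1.7] M [ 0.1 -0.1 -0. ] 20.2
```

```bash
python3 -m jog '0 0.02 -0.005 0 0 0 1;0 0 0 0 0 0 1'|grep -E "ft"; python3 g.py|head -1
python3 -m jog '0 0.02 -0.005 0 0 0 1;0 0 0 0 0 0 1'|grep -E "ft"; python3 g.py|head -1
python3 -m jog '0 0.01 -0.002 0 0 0 1;0 0 0 0 0 0 1'|grep -E "ft"; python3 g.py|head -1
```

```text
ft_force: [0.2, 0.4, -2.3]
hook in tray [-52.2   1.5  25.1] front [55.   1.6 49.9] tilt 13.0 F [-0.3 -0.3 -2.3] M [ 0.  -0.1  0. ] 20.45
ft_force: [0.6, 0.3, -1.8]
hook in tray [-54.3   1.5  25.1] front [52.9  1.6 49.9] tilt 13.0 F [-0.6 -0.1 -1.8] M [ 0.  -0.2  0. ] 20.7
ft_force: [-0.8, 0.4, -1.5]
hook in tray [-55.1   1.5  25.1] front [52.   1.6 49.8] tilt 13.0 F [ 0.7 -0.5 -1.5] M [ 0.  -0.1  0. ] 20.95
```

```bash
python3 -m jog '0 0.01 -0.002 0 0 0 1;0 0 0 0 0 0 1'|grep -E "ft"; python3 g.py|head -1
python3 -m jog '0 0.01 -0.002 0 0 0 1;0 0 0 0 0 0 1'|grep -E "ft"; python3 g.py|head -1
python3 -m jog '0 0.01 -0.002 0 0 0 1;0 0 0 0 0 0 1'|grep -E "ft"; python3 g.py|head -1
```

```text
ft_force: [0.4, -0.5, -1.5]
hook in tray [-56.2   1.5  25. ] front [51.   1.6 49.8] tilt 13.0 F [-0.3  0.6 -1.5] M [ 0.  -0.2 -0. ] 21.2
ft_force: [-4.0, -0.6, 0.2]
hook in tray [-56.6   1.5  24.9] front [50.6  1.6 49.8] tilt 13.1 F [ 4.  -0.4  0.2] M [-0.1  0.5 -0. ] 21.45
ft_force: [-7.7, -1.8, 3.4]
hook in tray [-56.7   1.5  24.8] front [50.4  1.5 49.9] tilt 13.2 F [ 7.9 -0.1  3.4] M [-0.3  1.2  0. ] 21.7
```

Rear wall contacted at hook x≈-56.6 (expected -56.5), so the hook is under the lip. Backing off slightly and swinging the front down about the hook.

```bash
python3 -m jog '0 -0.026 0.006 0 0 0 1;0 0 0 0 0 0 1'|grep -E "ft"; python3 g.py|head -1
python3 -m jog '0 -0.0802 0.0359 -0.0433 0 0 1;0 0 0 0 0 0 1'|grep -E "ft"; python3 g.py|head -1
python3 -m jog '0 -0.0401 0.0179 -0.0217 0 0 1;0 0 0 0 0 0 1'|grep -E "ft"; python3 g.py|head -1
```

```text
ft_force: [-0.5, -0.1, -1.7]
hook in tray [-55.8   1.5  25. ] front [51.4  1.6 49.7] tilt 13.0 F [ 0.5 -0.  -1.7] M [ 0.  -0.1 -0. ] 21.95
ft_force: [0.2, -0.4, -1.6]
hook in tray [-55.2   1.4  24.9] front [53.   1.4 44.8] tilt 10.4 F [-0.1  0.4 -1.6] M [ 0.1 -0.1 -0.1] 22.2
ft_force: [0.3, 0.5, -1.3]
hook in tray [-55.4   1.4  24.9] front [53.2  1.5 42.3] tilt 9.1 F [-0.4 -0.4 -1.3] M [ 0. -0. -0.] 22.45
```

```bash
python3 -m jog '0 -0.0401 0.0179 -0.0217 0 0 1;0 0 0 0 0 0 1'|grep -E "ft"; python3 g.py|head -1
python3 -m jog '0 -0.0401 0.0179 -0.0217 0 0 1;0 0 0 0 0 0 1'|grep -E "ft"; python3 g.py|head -1
python3 -m jog '0 -0.0401 0.0179 -0.0217 0 0 1;0 0 0 0 0 0 1'|grep -E "ft"; python3 g.py|head -1
```

```text
ft_force: [-0.0, -0.1, -2.6]
hook in tray [-55.2   1.4  24.8] front [53.8  1.5 39.7] tilt 7.8 F [ 0.   0.1 -2.6] M [ 0.  -0.1 -0. ] 22.7
ft_force: [0.5, -0.3, -2.6]
hook in tray [-55.5   1.5  24.9] front [53.8  1.6 37.3] tilt 6.5 F [-0.4  0.4 -2.6] M [ 0.1 -0.2  0. ] 22.95
ft_force: [1.4, -0.3, -1.2]
hook in tray [-55.7   1.7  25.1] front [53.8  1.8 34.9] tilt 5.1 F [-1.3  0.6 -1.2] M [-0.  -0.4  0. ] 23.2
```

```bash
python3 -m jog '0 -0.0401 0.0179 -0.0217 0 0 1;0 0 0 0 0 0 1'|grep -E "ft"; python3 g.py|head -1
python3 -m jog '0 -0.0401 0.0179 -0.0217 0 0 1;0 0 0 0 0 0 1'|grep -E "ft"; python3 g.py|head -1
python3 -m jog '0 -0.0401 0.0179 -0.0217 0 0 1;0 0 0 0 0 0 1'|grep -E "ft"; python3 g.py|head -1
```

```text
ft_force: [3.9, 0.3, -0.5]
hook in tray [-55.8   1.7  25.1] front [54.   1.8 32.4] tilt 3.8 F [-3.8  0.6 -0.5] M [-0.  -0.6  0. ] 23.45
ft_force: [5.0, -0.3, -2.7]
hook in tray [-55.4   1.5  24.5] front [54.5  1.6 29.4] tilt 2.6 F [-4.7  1.4 -2.7] M [-0.1 -0.7  0.1] 23.7
ft_force: [4.3, -0.1, -5.8]
hook in tray [-55.1   1.1  24. ] front [54.9  1.2 26.5] tilt 1.3 F [-4.2  1.1 -5.8] M [ 0.1 -1.   0. ] 23.95
```

```bash
python3 -m jog '0 -0.0401 0.0179 -0.0217 0 0 1;0 0 0 0 0 0 1'|grep -E "ft"; python3 g.py|head -1
python3 -m jog '0 0 0.01 0 0 0 1;0 0 0 0 0 0 1'|grep -E "ft"; python3 g.py|head -1
python3 -m jog '0 0 0.01 0 0 0 1;0 0 0 0 0 0 1'|grep -E "ft"; python3 g.py|head -1
```

```text
ft_force: [0.5, 0.0, -1.2]
hook in tray [-55.    1.2  24.4] front [55.   1.3 24.4] tilt 0.0 F [-0.5  0.1 -1.2] M [ 0.  -0.1  0. ] 24.2
ft_force: [-6.6, 2.9, 11.2]
hook in tray [-55.    1.2  24.3] front [55.   1.4 24.4] tilt 0.1 F [ 5.8 -4.3 11.2] M [ 0.4  0.9 -0. ] 24.45
ft_force: [-11.3, 5.5, 21.5]
hook in tray [-55.    1.2  24.2] front [55.   1.4 24.4] tilt 0.1 F [ 9.6 -8.  21.5] M [ 0.9  1.7 -0. ] 24.7
```

Level and home: z 24.4, and the force vanished before the ledges took up the press. Easing off, releasing and withdrawing.

```bash
python3 -m jog '0 0 -0.019 0 0 0 1;0 0 0 0 0 0 1;0 0 0 0 0 0 0.55;0 0 0 0 0 0 0.55;0 0 0 0 0 0 0.55' 20
python3 -m jog '0 0 -0.1 0 0 0 0.55;0 0 -0.2 0 0 0 0.55;0 0 -0.5 0 0 0 0.55;0 0 -0.5 0 0 0 0.55;0 0 -0.5 0 0 0 0.55'
python3 -m jog '-0.4 -0.4 0 0 0 0 0.55;-0.4 -0.4 0 0 0 0 0.55;-0.4 -0.3 0 0 0 0 0.55;0 0 0 0 0 0 0.55;0 0 0 0 0 0 0.55'
python3 w.py w3|head -1; python3 w.py c3 scene >/dev/null;python3 w.py d3 side >/dev/null
python3 - <<'E'
import cv2,numpy as np
a=cv2.imread("pics/c3.png");b=cv2.imread("pics/d3.png");w=cv2.imread("pics/w3.png")
top=np.hstack([cv2.resize(a[140:215,210:310],(400,300),interpolation=2),cv2.resize(b[140:215,290:390],(400,300),interpolation=2)])
cv2.imwrite("pics/f3.png",np.vstack([top,np.hstack([cv2.resize(w,(400,300)),cv2.resize(b,(400,300))])]))
E
```

```text
time: 25.32
tool_pos: [491.1, -220.5, 202.9]
tcp_rot: [-180.0, -0.0, 103.7]
ft_force: [-0.3, -0.2, 0.4]
finger_gap: 19.5
grip_force: 0.0
time: 25.95
tool_pos: [490.9, -220.4, 385.5]
tcp_rot: [180.0, 0.0, 103.7]
ft_force: [1.4, -0.7, -0.5]
finger_gap: 19.3
grip_force: 0.0
time: 26.58
tool_pos: [412.6, -362.9, 383.5]
tcp_rot: [180.0, -0.0, 103.6]
ft_force: [-0.2, 0.5, 0.2]
finger_gap: 19.3
grip_force: 0.0
[ 412.9  -362.45  383.36] [179.98  -0.01 103.68] [-46.63   0.26  95.04   0.02  84.7  -60.31] [-0.06 -0.35  0.24] 19.157723171995915 26.625
```

View pics/f3.png

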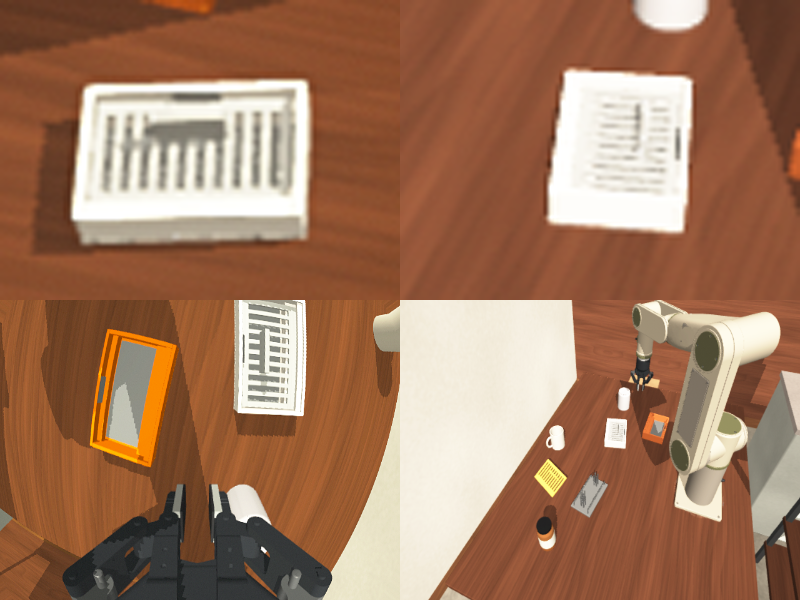

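The grille lies level inside the tray in all three views, with the catch at crop (197,97) back out, and the mug, jar and tin are standing. Checking that the bystanders did not move, then handing in.

Run:
```python
from bench import *
import cv2,numpy as np
b0=cv2.imread("pics/side0.png").astype(int);b=cv2.imread("pics/d3.png").astype(int)
r=[]
for n,(x,y,w,h) in dict(mug=(230,163,38,40),jar=(215,285,38,50),tin=(345,115,27,34)).items():
    d=abs(b0-b)[y:y+h,x:x+w].max(2); r.append((d>50).sum()); print(n,(d>50).sum(),d.mean())
if max(r)<40: print(hand_in())
```

```text
mug 0 0.55
jar 0 0.7510526315789474
tin 9 4.541394335511982
the job is handed in; nothing more can be done
None
```

The grille lies level and home in the white tray, hook edge under the lip and front edge past the catch; I let go of it and handed the job in at about 27 s, with the mug, jar and tin where they started.

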